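# Shut the ink canister around its tin

## Task

Close the ink canister that is bolted to the bench: take the tall bell-shaped cover (not the flat lid or the small bell), lower it over the ink tin standing in the canister bottom so that it drops fully home through the gaps in the rim, then twist it clockwise (seen from above) until its grip bar lines up with the two bolted tongues of the foot, and let go. The tin stays upright inside.

Things in the scene. Friction and masses are not known exactly. Their poses are not given: they have to be found in the camera images.
- cover: Loose tall grey bell, mouth down, 0.22 kg. Mouth 116 mm wide, flared to centre itself; skirt 104 wide to 34 high; dome 84 wide, roof 74 high. Black grip bar on the roof, 70 x 14 mm thick, 74 to 106 high. Inside, under the bar's ends, 2 lugs 17 wide, 12 to 18 high. Origin: centre of mouth; x along bar, z up. Wrong covers nearby: flat lid 110 wide, 18 high; small bell 80 wide, 50 high.
- canister: Canister bottom, fixed: metal foot 124 mm wide, 8 thick, with 2 bolted tongues 24 wide reaching 85 from centre; on it a grey cup 74 wide, bore 66, floor 8 and rim 60 above the bench. Origin: centre of foot on the bench; z up; x along the tongues: the bar's line when locked. After entry at the rim gaps turn the cover 60 degrees clockwise; it turns easily; stop 10 degrees beyond.
- canister_rim (a point): Centre of the rim, 60 mm above the bench; axes as canister. Black flange 90 mm wide, 8 thick, with 2 gaps 60 degrees wide across from each other, centred 60 degrees counter-clockwise from above of the tongues. With its bar within 15 degrees of the gap line (either way round) the cover drops home, mouth 30 above the bench; else it stops 18 higher. Play of the home cover: 3.5 sideways, 4 up.
- tin: Closed aluminium ink tin, 56 mm in diameter, 82 high, 0.3 kg, standing loose in the canister's cup, its top 90 above the bench. It stays there. Origin: centre of its underside; z up.
Mind the look-alikes: they are no part of the job. Leave any blue look-alike of the canister alone.

How it is judged:
By the outcome, as a careful person would: the job done as asked, in the order asked, and still so for the second after the job is handed in, with the robot touching nothing.
It also fails if it takes over 45 s, if anything falls off the work surface, if the arm or the gripper's body presses on something with over 40 N, if the wrist force passes 120 N, or if a joint passes its speed limit or range.

## Robot

A 6-joint arm with a two-finger parallel gripper is mounted at the origin on the work surface. World frame = base frame: x ahead of the robot, y to its left, z up, the work surface at z = 0. Lengths are in m, angles in rad, forces in N, time in s.
With the tool pointing down it reaches from about 0.35 to 0.85 m from the base axis. Payload 8.1 kg.
Tool frame: the origin (TCP) lies on the centre line of the jaws, within the pads' length; the fingertips stand 17 mm ahead of it and the grasp point (between the pads) lies 2 mm behind it; z points along the fingers, y is the line along which they close (so a half turn about z gives the same grasp; the last joint's range is limited). The gripper opens to 93 mm and grips with 3 to 60 N. Pads are 15 mm wide; open, the fingers measure 128 mm over their backs; the gripper's body (75 mm by 188 mm) begins 65 mm behind the grasp point.
Start: joints at [-1.241, 0.13, 1.488, -0, 1.523, -0.085], TCP at [0.242, -0.549, 0.236] pointing down, gripper open.
Joint ranges: [-2.96, 2.96], [-0.89, 2.26], [0.02, 2.5], [-1.34, 4.48], [0, 2.73], [-2.66, 2.66]. Speed limits (rad/s): [2.39, 2.39, 2.79, 3.14, 3.14, 3.14].

## Interface

Orientations are given as a rotation vector (axis times angle).
In Python, from plant import status, eyes, robot gives the robot as it stands. The module is installed in compiled form; this text tells all that it offers.
- The arm moves only by the tool servo_tool, never from a script. Its argument "plan" is text: rows parted by semicolons, each of 4 numbers parted by spaces: the shift along the tool's x, y, z in m, then the turn about the tool's z in degrees. A call has 1 to 12 rows; each row is the pose to reach, as a shift and turn from the pose commanded when the call began, along the tool's axes at that moment; what a row does not reach only later rows make up. A row lasts 1/12 s, in which the tool goes at most 41.7 mm and 7.16 degrees, less where a joint would pass 70% of its speed; a pose out of reach is approached as far as the arm can. A call with a gripper value outside its range is refused whole. "grip" is the closure, from -1 (fully open) to 1 (shut), set as the call begins (left out, the last holds). The fingers move at their own pace and stop on an object; "grip_force" is the grip in N (left out, the last holds). Time passes only in rows, so rows that repeat a pose let the fingers close. It gives the time, the measured TCP pose, the force, the opening and the grip force at its end, in the units of the state.
- status.read_state(): the state, without advancing time (a new reading comes with each control period).
- eyes.read_camera(name): name is "scene" or "side" or "wrist"; returns a dict with "image" (384x512x3 uint8, blue, green, red), "fovy" (degrees; the focal length in pixels is half the picture's height over the tangent of half this angle, whatever the lens; pixels are square), "cx", "cy" (the principal point, pixels), "world_from_camera" (4x4, takes a point from camera to world coordinates); the wrist camera has in their place "hand_eye" (4x4, takes a point from camera to tool coordinates, whose origin is the TCP and whose axes are the flange's). Camera axes: x right, y down, z forward; pixel columns grow to the right and rows downward; lengths in m; the calibration is good to about 2 mm. A picture is of the moment at which its call begins: read the wrist's pose just before it. There is no depth.
- robot.close_job(): hands the job in; it is judged then, once.
The state is a dict: "t": time; "q": joint angles; "dq": joint speeds; "joint_torque": joint torques, N m; "tool_pos": TCP position; "orientation": TCP orientation; "force": force on the tool from outside, world axes, zero at the start; "wrist_torque": the same for the moment, N m; "opening": finger opening in m; "gripper_force": force on a finger pad.
Only numpy, scipy, OpenCV 4.12 (cv2) and the standard library are available. Lean on these libraries where they do the work, as an engineer would, in place of code of your own. Each camera call takes 0.05 s, during which the arm holds its last target. There are 200 camera calls.

## Working session

There is one attempt and no reset: what is moved stays moved. The work goes in short steps, Python scripts to look and compute and a tool call to move; the robot and the scene stay as the last step left them, time stands still between calls to the robot, and variables do not carry over. Pictures are saved under pics/ and viewed, at most 10 in all, crops included, and the job is handed in when it is done.

Besides the shell and the picture viewer there is one more tool, called after "Emit:" as name(argument=value, ...), one argument or row to a line, values as JSON. servo_tool: Moves the arm, as the interface text tells. Its arguments: {"type":"object","properties":{"plan":{"type":"string"},"grip":{"type":"number"},"grip_force":{"type":"number"}},"required":["plan"]}

```bash
mkdir -p pics; python3 - <<'E'
from plant import status, eyes, robot
import cv2,numpy as np
s=status.read_state();print(s['t'],s['tool_pos'],s['orientation'],s['opening'])
ims=[]
for n in("scene","side"):
    c=eyes.read_camera(n);cv2.imwrite(f"pics/{n}0.png",c["image"]);np.savez(f"pics/{n}0.npz",**c)
    print(n,c["fovy"],c["cx"],c["cy"],c["world_from_camera"].round(4).tolist())
c=eyes.read_camera("wrist");print(c["fovy"],c["cx"],c["cy"],c["hand_eye"].round(4).tolist())
E
```

```text
0.0 [ 0.24163338 -0.54859306  0.23460551] [-3.07248991e+00 -6.46554006e-01  4.10872394e-04] 0.09292623586924093
scene 44.61168237503879 262.00249987344966 204.1903379317969 [[0.3748, 0.7223, -0.5812, 1.2691], [0.927, -0.2835, 0.2454, -0.3626], [0.0125, -0.6308, -0.7758, 1.0399], [0.0, 0.0, 0.0, 1.0]]
side 48.0808190425182 259.0048697883622 185.7112127917266 [[-0.8695, -0.2554, 0.4227, 0.0408], [-0.4939, 0.4524, -0.7425, 0.8246], [-0.0016, -0.8544, -0.5196, 0.6964], [0.0, 0.0, 0.0, 1.0]]
60.62932867664183 258.4037196009209 190.73256417308514 [[0.0, -0.9628, -0.2701, 0.0757], [1.0, 0.0, 0.0001, -0.0006], [-0.0001, -0.2701, 0.9628, -0.1495], [0.0, 0.0, 0.0, 1.0]]
```

View pics/scene0.png

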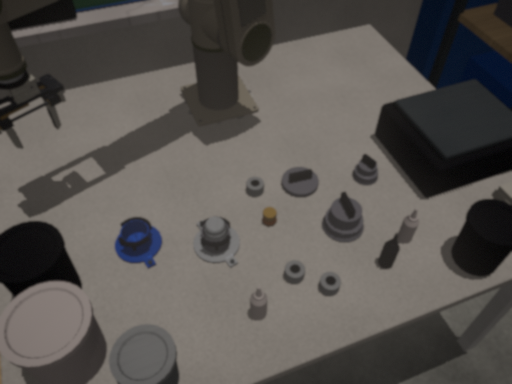

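View pics/side0.png

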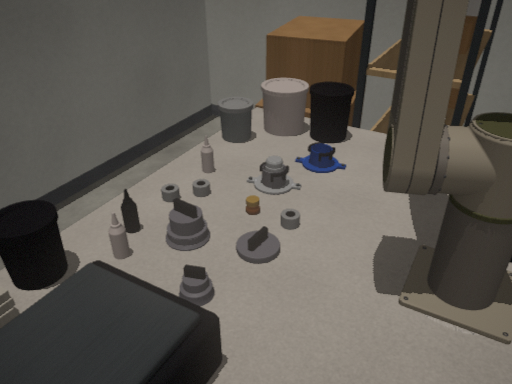

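Scene view: tall bell at about (344,217), canister at (216,240) with tongues, blue decoy at (137,240). Side view: cover (187,225), canister (274,178).

```bash
cat > h.py <<'E'
import numpy as np,cv2
from scipy.spatial.transform import Rotation as R
def ray(c,T,u,v):
    f=c["image"].shape[0]/2/np.tan(np.radians(float(c["fovy"]))/2)
    d=T[:3,:3]@np.array([(u-float(c["cx"]))/f,(v-float(c["cy"]))/f,1]);return T[:3,3],d
def plane(c,T,u,v,z):
    o,d=ray(c,T,u,v);return o+d*(z-o[2])/d[2]
def wristT(s,c):
    T=np.eye(4);T[:3,:3]=R.from_rotvec(s["orientation"]).as_matrix();T[:3,3]=s["tool_pos"];return T@c["hand_eye"]
def proj(c,T,p):
    f=c["image"].shape[0]/2/np.tan(np.radians(float(c["fovy"]))/2)
    q=np.linalg.inv(T)@np.r_[p,1];return q[:2]/q[2]*f+[float(c["cx"]),float(c["cy"])]
def totool(s,dw): return R.from_rotvec(s["orientation"]).inv().apply(dw)
E
python3 - <<'E'
from h import *
for n,pts in (("scene",[(344,222,.02),(216,243,.008),(216,222,.09),(234,263,.004)]),("side",[(187,235,.02),(274,183,.008),(275,162,.09),(250,179,.004),(298,186,.004)])):
    c=np.load(f"pics/{n}0.npz")
    for u,v,z in pts: print(n,u,v,plane(c,c["world_from_camera"],u,v,z).round(3))
a=cv2.imread("pics/scene0.png")
b=cv2.imread("pics/side0.png")
o=np.vstack([np.hstack([cv2.resize(x[y-40:y+35,u-50:u+50],(400,300),interpolation=cv2.INTER_CUBIC) for u,y in l]) for x,l in((a,[(344,215),(216,235)]),(b,[(187,220),(274,175)]))])
cv2.imwrite("pics/crop1.png",cv2.convertScaleAbs(o,alpha=1.5))
E
```

```text
scene 344 222 [0.645 0.145 0.02 ]
scene 216 243 [ 0.575 -0.2    0.008]
scene 216 222 [ 0.569 -0.192  0.09 ]
scene 234 263 [ 0.648 -0.176  0.004]
side 187 235 [0.632 0.158 0.02 ]
side 274 183 [ 0.568 -0.196  0.008]
side 275 162 [ 0.56  -0.184  0.09 ]
side 250 179 [ 0.649 -0.187  0.004]
side 298 186 [ 0.498 -0.223  0.004]
```

View pics/crop1.png

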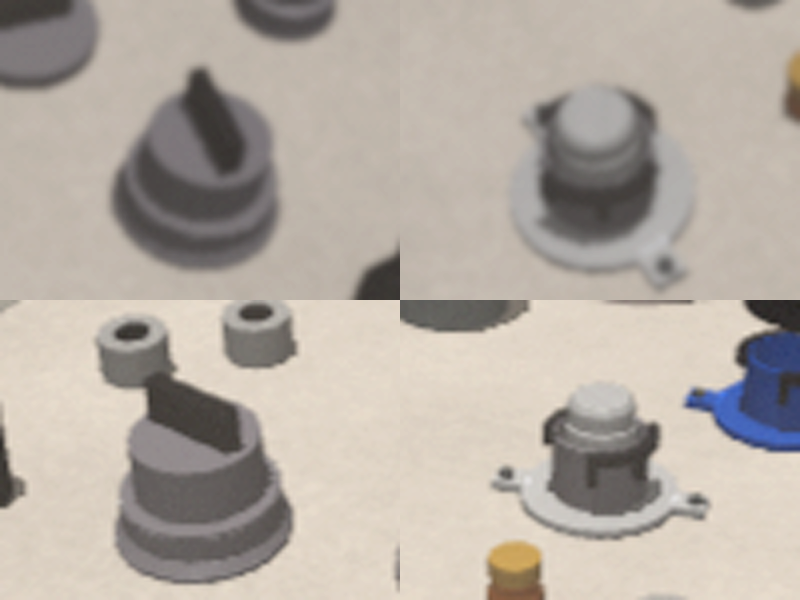

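Emit:
servo_tool(
  plan="0.44 -0.19 0 0;0.44 -0.19 0 0;0.44 -0.19 0 0;0.44 -0.19 0 0;0.44 -0.19 0 0;0.44 -0.19 0 0;0.44 -0.19 0 0;0.44 -0.19 0 0;0.44 -0.19 0 0;0.44 -0.19 0 0;0.44 -0.19 0 0;0.44 -0.19 0 0",
)

```text
t: 1.15
tool_pos: [0.5702, -0.1939, 0.2353]
orientation: [-3.072, -0.651, -0.001]
force: [-0.2, -0.1, 0.1]
opening: 0.0926
gripper_force: 0.0
```

Emit:
servo_tool(
  plan="0 0 0 0;0 0 0 0;0 0 0 0;0 0 0 0",
)

```text
t: 1.48
tool_pos: [0.5671, -0.1991, 0.2355]
orientation: [3.075, 0.645, -0.001]
force: [-1.1, -0.3, 0.3]
opening: 0.0931
gripper_force: 0.0
```

```bash
cat > look.py <<'E'
import sys,pickle
from h import *
from plant import status,eyes
s=status.read_state();c=eyes.read_camera("wrist");pickle.dump((s,c),open(f"pics/{sys.argv[1]}.pkl","wb"))
cv2.imwrite(f"pics/{sys.argv[1]}.png",c["image"])
yaw=np.degrees(np.arctan2(*R.from_rotvec(s["orientation"]).as_matrix()[[1,0],0]))
print(s["t"],s["tool_pos"].round(4),"yaw",yaw.round(2),"q",np.round(s["q"],2),s["force"].round(1),s["opening"])
E
python3 look.py w1
```

```text
1.4833 [ 0.5671 -0.1991  0.2355] yaw 23.68 q [-0.42  0.13  1.48 -0.    1.52  0.73] [-1.1 -0.3  0.3] 0.09306955512817101
```

View pics/w1.png

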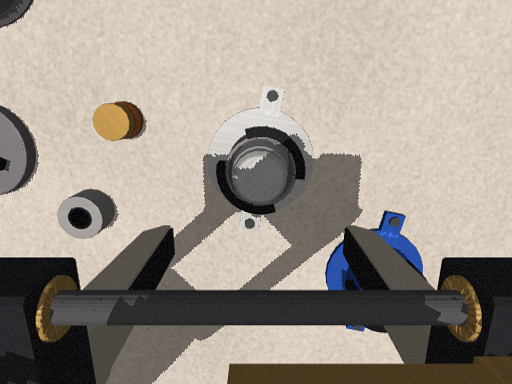

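Wrist view: canister below with tongue holes at (272,96) and (249,224), black flange ring centred near (261,170), tin visible; gaps at upper left (230,145) and lower right (293,198), consistent with +60° from tongues. Now measuring.

```bash
cat > can.py <<'E'
from h import *
import pickle
s,c=pickle.load(open("pics/w1.pkl","rb"));T=wristT(s,c);im=c["image"];g=im.max(2)
def blob(u,v,r,th):
    m=(g[v-r:v+r+1,u-r:u+r+1]<th).astype(np.uint8);n,l,st,ce=cv2.connectedComponentsWithStats(m)
    i=1+np.argmax(st[1:,4]);return ce[i]+[u-r,v-r],st[i,4]
h=[]
for u,v,th in((272,96,110),(249,224,100)):
    p,a=blob(u,v,9,th);w=plane(c,T,*p,.008);h.append(w);print(p,a,w.round(4))
d=h[0]-h[1];print("mid",((h[0]+h[1])/2).round(4),"len",np.linalg.norm(d).round(4),"ang",np.degrees(np.arctan2(d[1],d[0])))
# black flange outer rim
m=np.zeros_like(g);m[115:222,205:318]=(g[115:222,205:318]<45)
ys,xs=np.nonzero(cv2.morphologyEx(m,cv2.MORPH_OPEN,np.ones((3,3))))
W=np.array([plane(c,T,x,y,.06)[:2] for x,y in zip(xs,ys)])
print(len(W),"ring bbox centre",(W.min(0)+W.max(0))/2,np.ptp(W,axis=0))
ce=((h[0]+h[1])/2)[:2]
from scipy.optimize import least_squares
hull=cv2.convexHull(np.c_[xs,ys].astype(np.int32))[:,0]
H=np.array([plane(c,T,x,y,.06)[:2] for x,y in hull])
f=least_squares(lambda p:np.hypot(*(H-p[:2]).T)-p[2],[*ce,.045],loss="soft_l1",f_scale=.001);print("circle",f.x)
a=np.degrees(np.arctan2(*(W-f.x[:2]).T[::-1]));print(np.histogram(a,36,(-180,180))[0])
print("expected px",proj(c,T,[*ce,.06]))
E
python3 can.py
```

```text
[272.19565217  95.7173913 ] 92 [ 0.645  -0.1809  0.008 ]
[249.26027397 223.20547945] 73 [ 0.4968 -0.217   0.008 ]
mid [ 0.5709 -0.1989  0.008 ] len 0.1525 ang 13.707360851756075
1520 ring bbox centre [ 0.57181132 -0.19865158] [0.09011018 0.08635493]
circle [ 0.5716306  -0.19870958  0.04478476]
[64 59 56 58 24  0  0  0  0  0 40 63 66 64 68 70 71 54 62 57 65 52 28  0
  0  0  0 15 62 64 61 61 58 55 61 62]
expected px [260.37838328 172.55901385]
```

Emit:
servo_tool(
  plan="0.205 -0.29 0 0;0.205 -0.29 0 0;0.205 -0.29 0 0;0.205 -0.29 0 0;0.205 -0.29 0 0;0.205 -0.29 0 0;0.205 -0.29 0 0;0.205 -0.29 0 0;0.205 -0.29 0 0;0.205 -0.29 0 0;0.205 -0.29 0 0;0.205 -0.29 0 0",
)

```text
t: 2.53
tool_pos: [0.6387, 0.1485, 0.2356]
orientation: [3.074, 0.645, -0.0]
force: [-0.4, -0.1, -1.4]
opening: 0.0929
gripper_force: 0.0
```

```bash
python3 look.py w2
```

```text
2.5333 [0.6387 0.1485 0.2356] yaw 23.69 q [ 0.15  0.28  1.32 -0.    1.54  1.31] [-0.4 -0.1 -1.4] 0.09293467857478725
```

View pics/w2.png

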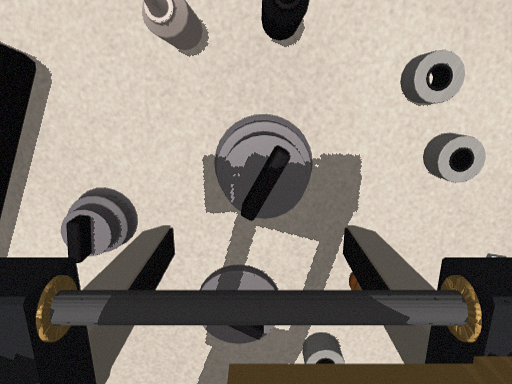

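Wrist view: tall bell with bar from about (281,148) to (248,217); the flat lid at (240,305) and small bell at (95,225) stand off to the sides.

```bash
python3 - <<'E'
from h import *
import pickle
s,c=pickle.load(open("pics/w2.pkl","rb"));T=wristT(s,c);im=c["image"];g=im.max(2)
m=np.zeros_like(g);m[130:235,225:305]=g[130:235,225:305]<50
n,l,st,ce=cv2.connectedComponentsWithStats(m);i=1+np.argmax(st[1:,4]);ys,xs=np.nonzero(l==i)
print(st[i],ce[i])
for z in(.106,):
    W=np.array([plane(c,T,x,y,z)[:2] for x,y in zip(xs,ys)],np.float32)
    print(z,cv2.minAreaRect(W*1000))
    b=cv2.boxPoints(cv2.minAreaRect(W*1000));print(b)
for r in range(146,222,6): print(r,g[r,240:296:2])
# mouth outline vs table
hsv=cv2.cvtColor(im,cv2.COLOR_BGR2HSV)
for r in(115,120,130,140,150,160): print(r,g[r,208:322:3])
E
```

```text
[ 241  146   49   75 1461] [264.53593429 182.49760438]
0.106 ((643.7415771484375, 146.05401611328125), (17.08786964416504, 70.60006713867188), 84.52803039550781)
[[607.78766 140.91518]
 [678.066   134.18285]
 [679.6955  151.19286]
 [609.4172  157.92519]]
146 [144 148 147 148 149 149 146 151 150 153 148 151 148 149 147 147 148 120
  37  18  79 155 148 148 145 147 139  71]
152 [145 147 149 150 148 147 153  87 155 148 148 148 145 146 148 148   7  11
  25  39  35  30  17   6  51 148 144 144]
158 [146 143 147 148  63  67  69  70  66  67  65  70  68  70  17   7  21  34
  42  43  41  35  39  37  19 116 141 142]
164 [145 147 145  65  66  70  68  70  66  68  67  67  44  16  13  36  40  39
  39  39  35  39  30  28  68  68  71  71]
170 [66 69 68 67 67 66 70 69 68 69 68 15 19 15 18 14 14 20 18 14 29 15 66 66
 67 65 66 71]
176 [67 69 66 64 67 68 64 67 67 13  4 19 16 18  8 14 14 11 23 16 67 66 68 67
 72 70 72 67]
182 [69 69 65 67 67 65 66 33  7 16 25 18 22 20 15 17 24  4 46 68 67 67 68 64
 66 70 67 69]
188 [69 67 64 68 66 59 17  9 18 19 25 22 17 19 17 14 37 71 65 65 67 67 66 68
 67 63 66 67]
194 [
[... 765 characters left out ...]
98 104  99 119 216 216 220 220 222 204 213 218 218
 223 217]
130 [220 219 214 219 211 215 149 102 110  64 156 158 155 151 151 149 151 154
 154 152 151 152 149 146 147 147 149 147  83  97  93 215 211 214 218 211
 216 212]
140 [221 220 211 219  93 103 121 150 153 152 107  52 136 158 152 147 151 151
 151 151 148 149 150 148 151 145  66 116 146 143 144 109  96 222 214 218
 206 213]
150 [226 217 224  96 117 144 150 147 148 152 147 152 151 148 145 146 150 148
 150 147 148 149   5  22  23  20  48 148 140 147 150 143 140  88 121 223
 215 215]
160 [109 116  84  61  63  68  94 154 145 145 148 145 150  66  66  69  70  70
  65  69   5  18  44  40  37  36  27 107 146 142 139 143 143 139  84 113
 106 111]
```

```bash
python3 - <<'E'
from h import *
import pickle
from scipy.optimize import least_squares
s,c=pickle.load(open("pics/w2.pkl","rb"));T=wristT(s,c);g=c["image"].max(2).astype(float)
P=[];
for r in range(166,206,2):
    row=g[r,225:300]; j=np.nonzero(row<42)[0].max(); x=225+j+np.clip((42-row[j])/(row[j+1]-row[j]),0,1); P.append(plane(c,T,x,r,.106)[:2])
P=np.array(P);vx,vy,x0,y0=cv2.fitLine((P*1000).astype(np.float32),cv2.DIST_HUBER,0,.01,.01).ravel()
print("right edge ang",np.degrees(np.arctan2(vy,vx)),"y at x=.6437",y0+(643.7-x0)*vy/vx)
E_=[]
for r in range(116,152,2):
    for rng in (range(200,264),range(330,264,-1)):
        for x in rng:
            if g[r,x]<165: E_.append(plane(c,T,x,r,.0)[:2]);break
E_=np.array(E_)
f=least_squares(lambda p:np.hypot(*(E_-p[:2]).T)-p[2],[.64,.145,.058],loss="soft_l1",f_scale=.001);print(f.x,abs(f.fun).max())
f=least_squares(lambda p:np.hypot(*(E_-p[:2]).T)-.058,[.64,.145],loss="soft_l1",f_scale=.001);print(f.x)
E
```

```text
right edge ang -5.205237 y at x=.6437 137.75406
[0.64212808 0.14452462 0.05747368] 0.0006267484214798405
[0.64143026 0.14421493]
```

Emit:
servo_tool(
  plan="0.002 0.005 0 7;0.002 0.005 0 14;0.002 0.005 0.02 21;0.002 0.005 0.05 28;0.002 0.005 0.08 29;0.002 0.005 0.1 29;0.002 0.005 0.1 29;0.002 0.005 0.1 29;0.002 0.005 0.1 29;0.002 0.005 0.1 29",
)

```text
t: 3.42
tool_pos: [0.6442, 0.1459, 0.1386]
orientation: [-3.138, 0.145, -0.006]
force: [0.6, -0.2, 0.2]
opening: 0.093
gripper_force: 0.0
```

```bash
python3 look.py w3; python3 - <<'E'
from plant import status
from h import *
s=status.read_state(); print(totool(s,np.array([.6425,.1446,.0955])-s["tool_pos"]))
E
```

```text
3.4167 [0.6442 0.1459 0.1386] yaw -5.28 q [ 0.15  0.35  1.42 -0.    1.37  1.81] [ 0.6 -0.2  0.2] 0.09296509213328764
[-0.00163945  0.00170144  0.04298651]
```

View pics/w3.png

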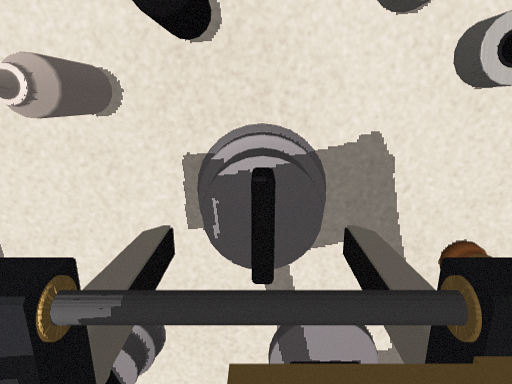

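Bar is vertical in view at column 262, midway between the fingers, so the grasp is aligned.

Emit:
servo_tool(
  plan="-0.001 0.001 0.015 0;-0.001 0.001 0.03 0;-0.001 0.001 0.04 0;-0.001 0.001 0.04 0;-0.001 0.001 0.04 0;-0.001 0.001 0.04 0",
)

```text
t: 3.97
tool_pos: [0.6422, 0.1456, 0.0969]
orientation: [-3.138, 0.143, -0.002]
force: [-0.1, -0.8, -1.3]
opening: 0.0934
gripper_force: 0.0
```

Emit:
servo_tool(
  plan="0 0 0 0;0 0 0 0;0 0 0 0;0 0 0 0;0 0 0 0;0 0 0 0;0 0 0 0;0 0 0 0;0 0 0 0",
  grip=1,
  grip_force=40,
)

```text
t: 4.72
tool_pos: [0.6414, 0.1454, 0.0956]
orientation: [-3.138, 0.143, 0.0]
force: [0.0, 0.2, -0.3]
opening: 0.0378
gripper_force: 0.0
```

Emit:
servo_tool(
  plan="0 0 0 0;0 0 0 0;0 0 0 0;0 0 0 0;0 0 0 0;0 0 0 0;0 0 0 0",
)

```text
t: 5.3
tool_pos: [0.6412, 0.1455, 0.0952]
orientation: [3.138, -0.143, -0.001]
force: [-0.0, 0.5, -1.9]
opening: 0.0135
gripper_force: 40.0
```

Emit:
servo_tool(
  plan="0 0 -0.01 0;0 0 -0.03 0;0 0 -0.06 0;0 0 -0.09 0;0 0 -0.115 0;0 0 -0.13 0;0 0 -0.13 0;0 0 -0.13 0;0 0 -0.13 0",
)

```text
t: 6.05
tool_pos: [0.6407, 0.1454, 0.2241]
orientation: [3.138, -0.143, -0.003]
force: [-0.4, 0.7, -2.8]
opening: 0.0138
gripper_force: 40.0
```

```bash
python3 look.py w4; python3 - <<'E'
from plant import status
from h import *
s=status.read_state(); print(totool(s,np.array([.5713,-.1988,.2256])-s["tool_pos"]))
E
```

```text
6.05 [0.6407 0.1454 0.2241] yaw -5.23 q [0.15 0.29 1.33 0.   1.53 1.81] [-0.4  0.7 -2.8] 0.013806531482458211
[-0.03739972  0.34898311 -0.00186558]
```

View pics/w4.png

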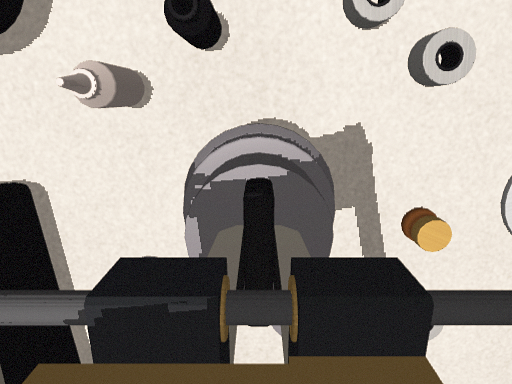

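Cover is held level: bar in the jaws at (258,250), mouth ring visible below. Carry and turn to the gap line.

Emit:
servo_tool(
  plan="-0.004 0.035 0 -7;-0.008 0.07 0 -14;-0.012 0.105 0 -21;-0.016 0.14 0 -28;-0.02 0.175 0 -35;-0.024 0.21 0 -42;-0.028 0.245 0 -49;-0.031 0.28 0 -56;-0.034 0.31 0 -63;-0.036 0.335 0 -70;-0.038 0.35 0 -76;-0.038 0.35 0 -79",
)

```text
t: 7.1
tool_pos: [0.5697, -0.2028, 0.2232]
orientation: [-2.508, -1.887, 0.004]
force: [0.3, 0.4, -3.3]
opening: 0.014
gripper_force: 40.0
```

Emit:
servo_tool(
  plan="0 0 0 0;0 0 0 0;0 0 0 0;0 0 0 0;0 0 0 0;0 0 0 0",
)

```text
t: 7.6
tool_pos: [0.5718, -0.1991, 0.2256]
orientation: [-2.513, -1.886, -0.0]
force: [0.1, 0.0, -2.0]
opening: 0.014
gripper_force: 40.0
```

```bash
python3 look.py w5; python3 - <<'E'
from plant import status,eyes
from h import *
s=status.read_state(); print(totool(s,np.array([.571,-.1998,.125])-s["tool_pos"]))
a=[eyes.read_camera(n) for n in("scene","side")]
o=[]
for c in a:
    u,v=proj(c,c["world_from_camera"],[.571,-.199,.1]).astype(int);o.append(cv2.resize(c["image"][v-55:v+50,u-50:u+50],(400,420),interpolation=cv2.INTER_CUBIC))
cv2.imwrite("pics/c5.png",cv2.convertScaleAbs(np.hstack(o),alpha=1.5))
E
```

```text
7.6 [ 0.5718 -0.1991  0.2256] yaw 73.78 q [-0.42  0.15  1.49  0.    1.51 -0.14] [ 0.1  0.  -2. ] 0.013986414029983239
[-0.00083004 -0.00060261  0.10063994]
```

View pics/c5.png

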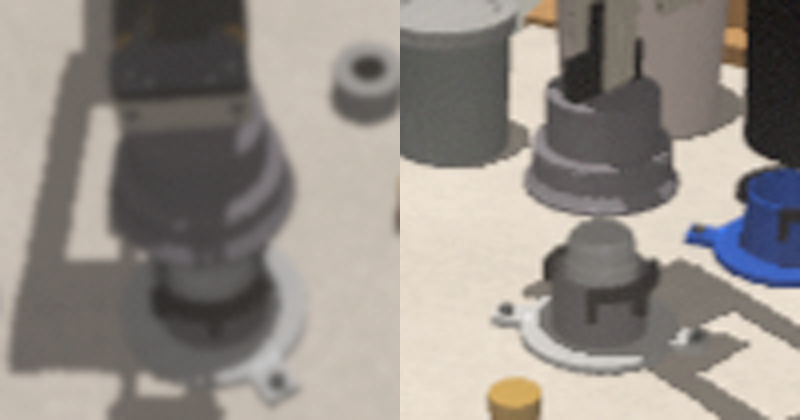

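Cover hangs level above the tin (side: cover axis ~ col 602, tin ~ col 602 of the crop). Lowering.

Emit:
servo_tool(
  plan="-0.001 -0.001 0.015 0;-0.001 -0.001 0.03 0;-0.001 -0.001 0.045 0;-0.001 -0.001 0.06 0;-0.001 -0.001 0.068 0;-0.001 -0.001 0.073 0;-0.001 -0.001 0.075 0;-0.001 -0.001 0.075 0;-0.001 -0.001 0.075 0",
)

```text
t: 8.5
tool_pos: [0.571, -0.2006, 0.1516]
orientation: [2.512, 1.885, 0.001]
force: [-0.5, 0.9, -2.5]
opening: 0.0134
gripper_force: 40.0
```

Emit:
servo_tool(
  plan="0 0 0.003 0;0 0 0.006 0;0 0 0.009 0;0 0 0.012 0;0 0 0.015 0;0 0 0.015 0;0 0 0.015 0",
)

```text
t: 9.08
tool_pos: [0.5702, -0.2002, 0.1352]
orientation: [-2.512, -1.885, 0.001]
force: [-0.3, 0.7, -2.8]
opening: 0.0135
gripper_force: 40.0
```

Emit:
servo_tool(
  plan="0 0 0.003 0;0 0 0.006 0;0 0 0.009 0;0 0 0.01 0;0 0 0.01 0;0 0 0.01 0;0 0 0.01 0",
)

```text
t: 9.67
tool_pos: [0.5704, -0.2003, 0.1256]
orientation: [2.513, 1.886, -0.0]
force: [-0.4, -1.1, -2.4]
opening: 0.0142
gripper_force: 40.0
```

Emit:
servo_tool(
  plan="0 0 0 6;0 0 0 12;0 0 0 18;0 0 0 24;0 0 0 30;0.001 0 0 36;0.001 0 0 42;0.001 0 0 48;0.001 0 0 54;0.001 0 0 58;0.001 0 0 60;0.001 0 0 60",
)

```text
t: 10.67
tool_pos: [0.5708, -0.1994, 0.1257]
orientation: [3.119, 0.374, 0.0]
force: [-0.1, 0.4, -2.2]
opening: 0.0139
gripper_force: 40.0
```

Emit:
servo_tool(
  plan="0 0 0 0;0 0 0 0;0 0 0 0;0 0 0 0",
)

```text
t: 11.0
tool_pos: [0.5707, -0.1994, 0.1256]
orientation: [3.119, 0.377, -0.0]
force: [0.0, 0.1, -2.2]
opening: 0.0138
gripper_force: 40.0
```

```bash
python3 look.py w6; python3 -c "
from plant import status;print(status.read_state()['wrist_torque'])"
```

```text
11.0 [ 0.5707 -0.1994  0.1256] yaw 13.8 q [-0.42  0.22  1.59 -0.    1.33  0.91] [ 0.   0.1 -2.2] 0.01381083303569471
[0.00049122 0.01722786 0.01388126]
```

Emit:
servo_tool(
  plan="0 0 0 0;0 0 0 0;0 0 0 0;0 0 0 0;0 0 0 0;0 0 0 0;0 0 0 0;0 0 0 0",
  grip=-0.2,
)

```text
t: 11.72
tool_pos: [0.5707, -0.1993, 0.1256]
orientation: [3.119, 0.377, -0.0]
force: [0.2, -1.0, 0.7]
opening: 0.0554
gripper_force: 0.0
```

Emit:
servo_tool(
  plan="0 0 -0.01 0;0 0 -0.03 0;0 0 -0.06 0;0 0 -0.09 0;0 0 -0.12 0;0 0 -0.14 0;0 0 -0.14 0;0 0 -0.14 0;0 0 -0.14 0",
)

```text
t: 12.47
tool_pos: [0.5704, -0.1992, 0.2651]
orientation: [-3.119, -0.376, 0.001]
force: [-0.1, -0.7, -1.0]
opening: 0.056
gripper_force: 0.0
```

```bash
python3 look.py w7; python3 - <<'E'
from plant import eyes
from h import *
import pickle
s,c=pickle.load(open("pics/w7.pkl","rb"))
o=[cv2.resize(c["image"],(560,420))]
c=eyes.read_camera("side");u,v=proj(c,c["world_from_camera"],[.571,-.199,.06]).astype(int)
o.append(cv2.resize(c["image"][v-42:v+42,u-24:u+24],(240,420),interpolation=cv2.INTER_CUBIC))
cv2.imwrite("pics/c7.png",np.hstack(o))
E
```

```text
12.4667 [ 0.5704 -0.1992  0.2651] yaw 13.77 q [-0.42  0.13  1.43  0.    1.58  0.91] [-0.1 -0.7 -1. ] 0.055962173798655215
```

View pics/c7.png

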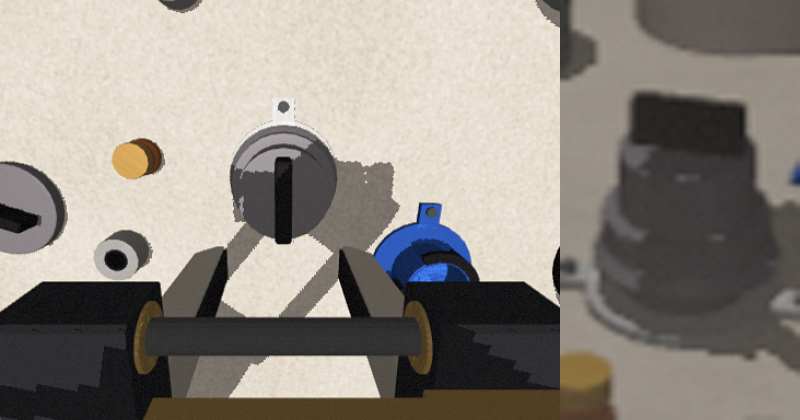

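Cover sits home and level on the foot, its bar (284,200) in line with the tongue at (284,107). Handing in.

```bash
python3 -c "
from plant import robot;print(robot.close_job())"
```

```text
the job is handed in; nothing more can be done
None
```

The tall cover is over the tin, dropped fully home, turned 60° clockwise so its bar lines up with the tongues (to within about 0.1° by my measurement), and released; I handed the job in at about 12.5 s, but `close_job()` gave no verdict.

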